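# Pack the hollow-cathode lamps and lock the row with its wedge

### The job

Pack the lamps for transport: lay every lamp on the bench flat in the open red box, side by side across it with all black bases toward the box's front (the side away from the lid hinge), and make the row up to four with grey filler blocks, set in lengthwise like the lamps. Then drive the wooden wedge fully down onto the packing board (the floor of the box) in the last gap, its upright face against the bare end wall, so that the row is pressed tight against the spring plate at the other end; finally close the lid. Leave the other things on the bench alone.

Things in the scene. Friction and masses are not known exactly. Their poses are not given: they have to be found in the camera images.
- lamp_box: red box, fixed, 176 (x) x 200 (y), walls 62 high, 3 thick. Origin: centre of underside. Front = -x side, lid hinge along the +x wall. Inside: grey packing board as floor, its top 34 above the origin; x -84 to 85, y -97 to 97. Spring plate at the -y end, bare end wall at +y. Items lie along x, the row runs along y: four of 37 from the plate face leave 32 for the wedge.
- row_floor (a point): middle of the packing board's top, the floor that the row lies on (34 above the box's origin); with the lid shut there are 50 mm of height above it
- lamp_box_lid (a joint): lid hinge, rad: 0 shut, 1.745 open (it rests leaning back 10 degrees past upright). Hinge along y at x = 89, z = 63 of the box; the lid is a panel 176 long, 202 wide with a 24 deep skirt, 120 g. Pushed forward to below about 1.3 it sinks shut by itself, lightly damped.
- lid_lip (a point): middle of the outside of the lid's free edge, 176 from the hinge; with the lid open it is the top edge, about 240 above the bench
- pressure_plate (a joint): travel (m) of the felt-faced aluminium spring plate, 150 long, 30 high; its free face is at y = -83 of the box. 0 free, at most 0.007, pressed toward -y. Springs: 2 N at rest plus 1 N per mm. About 4 to 6 mm when four items are in and the wedge is home.
- wedge: waxed beech wedge 110 long (x), 28 high; fin on top 50 (x) x 14 (y), from 28 to 46 high: take it by its ends, along x. Origin on underside below the fin, z up. Upright face at y = +24, -y face slopes: 27 wide at the underside, 35 at 14 high, 38 at the top. 130 g. Goes in with its +y toward box +y; drive with about 10 N. Home: underside on the packing board.
- lamp_a: hollow-cathode lamp with a yellow ring, lying on its side; may be absent: cylinder 151 long, 37 diameter at the black base (+y end), 35.4 along the white glass tube. Origin halfway along it, on the surface (underside until it rolls); y runs from glass to base. 90 g; may roll; grip across it near its middle.
- lamp_b: hollow-cathode lamp with a red ring, lying on its side; may be absent: cylinder 151 long, 37 diameter at the black base (+y end), 35.4 along the white glass tube. Origin halfway along it, on the surface (underside until it rolls); y runs from glass to base. 90 g; may roll; grip across it near its middle.
- lamp_c: hollow-cathode lamp with a yellow ring, lying on its side; may be absent: cylinder 151 long, 37 diameter at the black base (+y end), 35.4 along the white glass tube. Origin halfway along it, on the surface (underside until it rolls); y runs from glass to base. 90 g; may roll; grip across it near its middle.
- lamp_a_base (a point): centre of the black base of lamp_a, on its axis, 45 from the middle of the lamp toward the base end
- lamp_b_base (a point): centre of the black base of lamp_b, on its axis, 45 from the middle of the lamp toward the base end
- lamp_c_base (a point): centre of the black base of lamp_c, on its axis, 45 from the middle of the lamp toward the base end
- lamp_a_mid (a point): middle of lamp_a, halfway along it and on its axis (18.5 above what it lies on, however it has rolled)
- lamp_b_mid (a point): middle of lamp_b, halfway along it and on its axis (18.5 above what it lies on, however it has rolled)
- lamp_c_mid (a point): middle of lamp_c, halfway along it and on its axis (18.5 above what it lies on, however it has rolled)
- filler_1: smooth grey plastic filler block in place of a lamp: bar 150 (x) x 37 (y) x 24 high with an upright grip fin 50 long (x) x 14 thick (y), from 24 to 44 high, its middle at x = -22. Origin: centre of the bar's underside, z up. 110 g. Take the fin by its two ends (50 apart along x). With its x along the box's x the fin is nearer the box's front, clear of the lid. 
- filler_2: smooth grey plastic filler block in place of a lamp: bar 150 (x) x 37 (y) x 24 high with an upright grip fin 50 long (x) x 14 thick (y), from 24 to 44 high, its middle at x = -22. Origin: centre of the bar's underside, z up. 110 g. Take the fin by its two ends (50 apart along x). With its x along the box's x the fin is nearer the box's front, clear of the lid.  Same as filler_1; not both are needed when there are three lamps.
- rinse_tube (a point): a fixed thin rinse tube, for avoidance only: it comes down from the blue bottle's cap (0.70, 0.11, 0.24 in the world) through this point to the bench at (0.51, -0.15), runs on there to y = -0.30 and rises to (0.58, -0.50, 0.29)
- marker_red: red felt marker lying loose, 138 long; bystander
- tube_case: flat black case 60x92x21, loose; bystander
- acid_bottle: brown bottle with red cap, 60 in diameter, 135 high, loose; bystander
- dropper_bottle: small brown bottle with black cap, 30 in diameter, 75 high, loose; bystander
Not all that is in view belongs to the job. Leave any green look-alike of the lamp_c alone.

How it is judged:
By the outcome, as a careful person would: the job done as asked, in the order asked, and still so for the second after the job is handed in, with the robot touching nothing.
Of lamp_a, lamp_b, lamp_c only 2 to 3 are there at a start; the rules pass over those that are not, and their reading is None.
At some moment in a run one of filler_1, filler_2 may be knocked a few centimetres aside while the robot is not near it.
It also fails if it takes over 210 s, if anything falls off the work surface, if the arm or the gripper's body presses on something with over 40 N, if the wrist force passes 120 N, or if a joint passes its speed limit or range.

### The arm

A 6-joint arm with a two-finger parallel gripper is mounted at the origin on a cart in front of the work surface, level with it; the furniture and walls round the work are solid. World frame = base frame: x ahead of the robot, y to its left, z up, the work surface at z = 0. Lengths are in m, angles in rad, forces in N, time in s.
With the tool pointing down it reaches from about 0.3 to 0.85 m from the base axis. Payload 4.2 kg.
Tool frame: the origin (TCP) lies midway between the tips of the shut fingers; the grasp point (between the pads) lies 19 mm behind it; z points along the fingers, y is the direction in which the jaws open and shut (so a half turn about z gives the same grasp; the last joint's range is limited). The gripper opens to 91 mm and grips with 3 to 60 N. Pads are 32 mm wide; open, the fingers measure 118 mm over their backs; the gripper's body (76 mm by 178 mm) begins 60 mm behind the grasp point.
Start: joints at [1.082, 0.32, 1.565, -0, 1.257, -0.02], TCP at [0.26, 0.513, 0.186] pointing down, gripper open.
Joint ranges: [-3.11, 3.11], [-0.84, 2.01], [0.21, 2.61], [-1.34, 4.49], [0.05, 2.63], [-2.56, 2.56]. Speed limits (rad/s): [2.57, 2.57, 3.14, 3.14, 3.14, 3.14].

### API

Orientations are given as a rotation vector (axis times angle).
In Python, from plant import manip, hand, solver, status, get_image, camera_params gives the robot as it stands. The module is installed in compiled form; this text tells all that it offers. Calls block until the motion is done:
- manip.movep(position, orientation): joint-space move of the TCP to a pose.
- manip.line_to(position, rotation=None, vel=0.15, threshold=None): straight line of the TCP; rotation=None keeps the orientation; vel is the mean speed in m/s. With threshold (N) it stops when the force on the tool has changed by that much, and returns True; else False.
- manip.movej(angles): joint-space move.
- hand.grip(opening, f_grip=None): finger opening in m; f_grip is the grip in N (None keeps the last); returns when the fingers have stopped.
- manip.pause(seconds).
- solver.solve_ik(position, orientation): joint angles nearest the present ones, or None.
- status.state(): the state.
- get_image(name): name is "side" or "top" or "wrist"; returns (picture, depth): 420x560x3 uint8, red, green, blue; 420x560 float32, m along the optical axis (not along the pixel's ray), 0 where there is no reading.
- camera_params(name): a dict with "fx", "fy", "cx", "cy" (pixels), "position" and "attitude" of the camera in the world. Camera axes: x right, y down, z forward; pixel columns grow to the right and rows downward; lengths in m; the calibration is good to about 2 mm. A picture is of the moment at which its call begins: read the wrist's pose just before it. camera_params takes no time and is no camera call; for the wrist camera it gives the pose at the moment of the call.
A pose or a line that the arm cannot do raises manip.Unreachable and nothing moves.
- manip.sign_off(): hands the job in, once; it reports no verdict.
The state is a dict: "t": time; "joints": joint angles; "joint_vel": joint speeds; "tau": joint torques, N m; "position": TCP position; "eef_rot": TCP orientation; "contact_force": force on the tool from outside, world axes, zero at the start; "torque": the same for the moment, N m; "grip_width": finger opening in m.
Only numpy, scipy, OpenCV 4.12 (cv2) and the standard library are available. Lean on these libraries where they do the work, as an engineer would, in place of code of your own. Each camera call takes 0.05 s, during which the arm holds its last target. There are 200 camera calls.

## Working session

There is one attempt and no reset: what is moved stays moved. The work goes in short steps, each a Python script; the robot and the scene stay as the last script left them, time stands still between calls to the robot, and variables do not carry over. Pictures are saved under pics/ and viewed, about 12 in all and at most 16, crops included, and the job is handed in when it is done.

```bash
ls; mkdir -p pics; cat > h.py <<'E'
import numpy as np, cv2
from scipy.spatial.transform import Rotation as R
from plant import manip, hand, solver, status, get_image, camera_params
def att(c):
    a=np.array(c["attitude"],float)
    return a if a.shape==(3,3) else (R.from_rotvec(a).as_matrix() if a.size==3 else R.from_quat(a).as_matrix())
def snap(name,fn):
    c=camera_params(name); im,d=get_image(name)
    cv2.imwrite('pics/'+fn+'.png',im[:,:,::-1]); np.savez('pics/'+fn,im=im,d=d,fx=c["fx"],fy=c["fy"],cx=c["cx"],cy=c["cy"],p=c["position"],a=att(c))
    return load(fn)
def load(fn): return dict(np.load('pics/'+fn+'.npz'))
def ray(s,u,v):
    return s['a']@np.array([(u-s['cx'])/s['fx'],(v-s['cy'])/s['fy'],1])
def onz(s,u,v,z):
    r=ray(s,u,v); return s['p']+r*(z-s['p'][2])/r[2]
def cloud(s):
    v,u=np.mgrid[:420,:560]; d=s['d']
    P=np.stack([(u-s['cx'])/s['fx']*d,(v-s['cy'])/s['fy']*d,d],-1)@s['a'].T+s['p']
    P[d==0]=np.nan; return P
def rot(yaw):  # tool down, jaw axis (tool y) at angle yaw in world xy
    y=np.array([np.cos(yaw),np.sin(yaw),0]); z=np.array([0,0,-1.]); x=np.cross(y,z)
    return R.from_matrix(np.stack([x,y,z],1)).as_rotvec()
E
python3 - <<'E'
from h import *
print(camera_params('top'));print(camera_params('wrist')); print(status.state())
for n in('top','side'): snap(n,n+'0')
E
```

```text
pics
{'fx': 489.4405425244914, 'fy': 489.4405425244914, 'cx': 286.479091911889, 'cy': 215.23057506653913, 'position': array([0.39402343, 0.09998051, 1.7598899 ]), 'attitude': array([-2.12156216,  2.17721106, -0.14361303])}
{'fx': 300.1180593863769, 'fy': 300.1180593863769, 'cx': 278.66709602691594, 'cy': 209.8960350706721, 'position': array([0.19115339, 0.54789382, 0.38410908]), 'attitude': array([2.4707703 , 1.51697218, 0.20807245])}
{'t': 0.0, 'joints': array([ 1.08196851e+00,  3.20305238e-01,  1.56569677e+00, -2.07558989e-05,
        1.25739051e+00, -1.99766916e-02]), 'joint_vel': array([ 2.67798793e-03, -7.72524346e-06,  5.34958752e-04, -1.83568365e-03,
        5.15073316e-04, -1.00756632e-03]), 'tau': array([-3.02146284e-03, -4.12463164e+01, -2.31969881e+01,  7.25887902e-02,
        4.57312376e-02, -1.30192702e-04]), 'position': array([0.25954898, 0.51245504, 0.18490578]), 'eef_rot': array([-7.29631784e-01, -3.05524279e+00,  2.74364939e-03]), 'contact_force': array([-0.01875673, -0.22146246, -0.20725843]), 'torque': array([0.05798785, 0.00452213, 0.06958259]), 'grip_width': 0.09133761860100821}
```

View pics/top0.png

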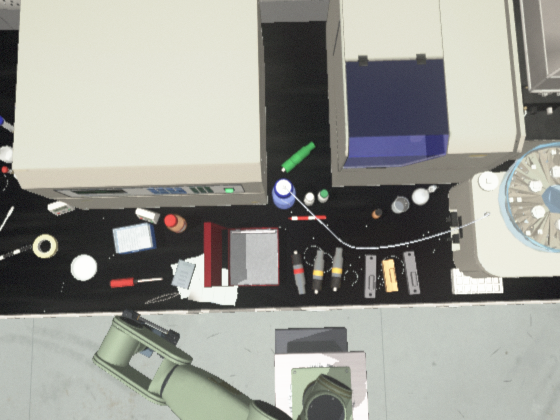

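View pics/side0.png

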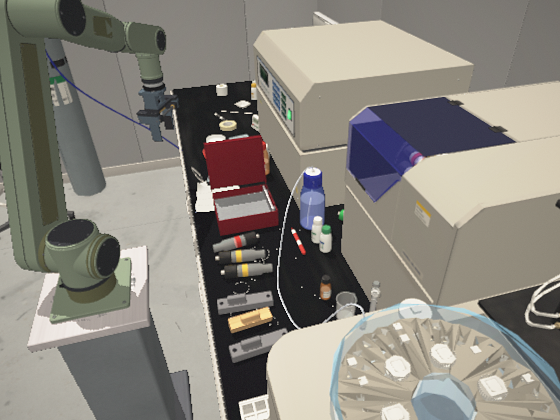

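Top view: the red lamp is at about (298,272), with yellow-ring lamps at (318,272) and (337,270). The fillers are at (370,276) and (411,273), and the wedge is at (390,275). The box is at (253,257) with its lid open on the left, so box +x points along world +y. 

Possible mix-ups:
- The green look-alike lamp at (298,157) must be left alone.
- The red marker at (309,218) and red screwdriver at (130,282) could pass for red lamps.
- The orange wedge sits between the two grey fillers.

I'll go above the row for a close look.

```bash
python3 - <<'E'
from h import *
s=load('top0')
for n,u,v,z in [('red',298,272,.02),('y1',318,272,.02),('y2',337,270,.02),('f1',370,276,.02),('w',390,275,.02),('f2',411,273,.02),('boxTL',228,229,.062),('boxTR',278,229,.062),('boxBR',279,285,.062),('boxBL',229,286,.062)]: print(n,onz(s,u,v,z).round(3))
c=camera_params('wrist');st=status.state()
Rt=R.from_rotvec(st['eef_rot']).as_matrix()
print('cam in tool',Rt.T@(c['position']-st['position']),'\n',Rt.T@att(c))
P=onz(s,325,272,.02)
for yaw in (np.pi/2,0,-np.pi/2,np.pi):
  for dz in (.35,.45):
    q=solver.solve_ik([P[0],P[1],dz],rot(yaw)); print(yaw,dz,None if q is None else np.round(q,2))
E
```

```text
red [0.429 0.066 0.02 ]
y1 [ 0.427 -0.004  0.02 ]
y2 [ 0.433 -0.072  0.02 ]
f1 [ 0.409 -0.187  0.02 ]
w [ 0.41  -0.258  0.02 ]
f2 [ 0.415 -0.332  0.02 ]
boxTL [0.584 0.307 0.062]
boxTR [0.579 0.133 0.062]
boxBR [0.386 0.134 0.062]
boxBL [0.387 0.305 0.062]
cam in tool [ 0.07700233  0.00035943 -0.1991709 ] 
 [[-9.74691270e-04 -9.62433105e-01 -2.71517160e-01]
 [ 9.99999477e-01 -1.02238407e-03  3.41986423e-05]
 [-3.10508726e-04 -2.71516985e-01  9.62433598e-01]]
1.5707963267948966 0.35 [-0.09  0.02  1.54  0.    1.59 -1.67]
1.5707963267948966 0.45 [-0.09  0.03  1.28  0.    1.83 -1.67]
0 0.35 [-0.09  0.02  1.54 -0.    1.59 -0.09]
0 0.45 [-0.09  0.03  1.28 -0.    1.83 -0.09]
-1.5707963267948966 0.35 [-0.09  0.02  1.54 -0.    1.59  1.48]
-1.5707963267948966 0.45 [-0.09  0.03  1.28 -0.    1.83  1.48]
3.141592653589793 0.35 None
3.141592653589793 0.45 None
```

```bash
python3 - <<'E'
from h import *
manip.movep([.42,-.08,.3],rot(np.pi/2))
hand.grip(.09,20)
s=snap('wrist','w1')
im=cv2.resize(s['im'][60:,:,::-1],None,fx=1.42,fy=1.42,interpolation=cv2.INTER_CUBIC)
cv2.imwrite('pics/w1b.png',im)
print(status.state()['t'], onz(s,280,210,0))
E
```

```text
2.6083 [ 0.4843092  -0.07666173  0.        ]
```

View pics/w1b.png

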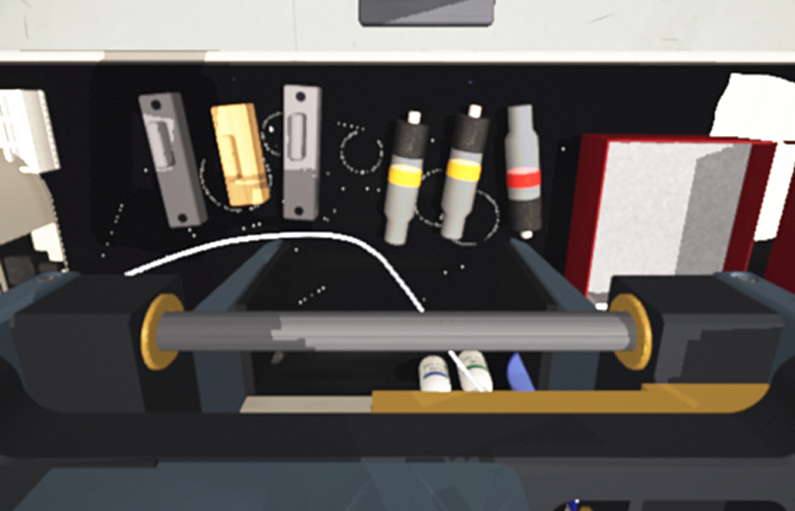

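The wrist view has the robot side at the top. Both yellow lamps (crop (405,175) and (462,170)) have their black bases toward the robot. The red lamp (523,170) has its base pointing away. The fin sides of the wedge (240,155) and of the fillers (172,160) and (302,150) are on the robot side. The box interior is at the right. All three lamps are present, so one filler is needed, and I'll use the near one. Next I'll measure.

```bash
cat >> h.py <<'E'
def blobs(s,zmin=.012,zmax=.06,amin=250,box=(.3,.56,-.45,.125)):
    P=cloud(s); m=((P[...,2]>zmin)&(P[...,2]<zmax)&(P[...,0]>box[0])&(P[...,0]<box[1])&(P[...,1]>box[2])&(P[...,1]<box[3])).astype(np.uint8)
    n,l,stt,c=cv2.connectedComponentsWithStats(m); out=[]
    for i in range(1,n):
        if stt[i,4]<amin: continue
        p=P[l==i]; r=cv2.minAreaRect((p[:,:2]*1000).astype(np.float32)); b=cv2.boxPoints(r)
        e0,e1=b[1]-b[0],b[2]-b[1]; e=e0 if np.linalg.norm(e0)>np.linalg.norm(e1) else e1
        a=np.degrees(np.arctan2(e[1],e[0])); a=(a+90)%180-90
        col=np.median(s['im'][l==i],0)
        dark=p[s['im'][l==i].max(1)<70]; o=dict(n=len(p),c=np.array(r[0]),size=sorted(np.round(r[1],1)),ang=round(float(a),1),ztop=round(float(np.percentile(p[:,2],98))*1000,1),col=col,dark=dark[:,:2].mean(0).round(3) if len(dark)>20 else None,px=c[i].round()); out.append(o)
    return out
E
python3 - <<'E'
from h import *
s=load('w1')
for o in blobs(s): print(o)
t=load('top0'); P=cloud(t)
for nm,S in(('top',t),('w1',s)):
    P=cloud(S); z=P[...,2]; im=S['im'].astype(int)
    m=(z>.052)&(z<.068)&(P[...,0]>.33)&(P[...,0]<.65)&(P[...,1]>.08)&(P[...,1]<.32)&(im[...,0]>im[...,1]+40)
    p=P[m]; print(nm,m.sum(),p.min(0),p.max(0),cv2.minAreaRect((p[:,:2]*1000).astype(np.float32)))
P=cloud(t)
# lid points
im=t['im'].astype(int); m=(P[...,2]>.08)&(im[...,0]>im[...,1]+40)&(P[...,0]>.33)&(P[...,0]<.65)&(P[...,1]>.25)&(P[...,1]<.45); print('lid',P[m].min(0),P[m].max(0))
# grey depth profile inside
for x in np.arange(.38,.6,.01):
    mm=(abs(P[...,0]-x)<.004)&(abs(P[...,1]-.21)<.03)&(P[...,2]<.1)
    print(round(x,3),np.round(np.nanmedian(P[mm][:,2]),3),np.median(t['im'][mm],0),end='; ')
E
```

```text
{'n': 2243, 'c': array([ 409.92486572, -186.39213562]), 'size': [np.float64(37.4), np.float64(149.8)], 'ang': -4.9, 'ztop': 44.6, 'col': array([170., 161., 158.]), 'dark': array([ 0.42 , -0.189]), 'px': array([211., 166.])}
{'n': 2421, 'c': array([ 418.72479248, -332.43716431]), 'size': [np.float64(38.1), np.float64(150.4)], 'ang': 5.0, 'ztop': 44.3, 'col': array([139., 131., 129.]), 'dark': array([ 0.404, -0.333]), 'px': array([121., 171.])}
{'n': 1884, 'c': array([ 410.43255615, -254.68409729]), 'size': [np.float64(39.1), np.float64(110.1)], 'ang': 5.3, 'ztop': 46.5, 'col': array([255. , 240.5, 159. ]), 'dark': None, 'px': array([168., 168.])}
{'n': 1922, 'c': array([431.13607788,  63.87082672]), 'size': [np.float64(35.9), np.float64(150.6)], 'ang': 7.8, 'ztop': 37.7, 'col': array([182.5, 136.5, 129. ]), 'dark': array([0.473, 0.06 ]), 'px': array([368., 181.])}
{'n': 1869, 'c': array([430.94100952,  -3.67863083]), 'size': [np.float64(36.7), np.float64(151.0)], 'ang': -8.3, 'ztop': 37.8, 'col': array([178., 169., 119.]), 'dark': array([ 0.387, -0.004]), 'px': array([326., 179.])}
{'n': 1842, 'c': array([437.51754761, -70.20465851]), 'size': [np.float64(36.5), np.float64(151.1)], 'ang': -8.5, 'ztop': 37.7, 'col': array([183., 174., 124.]), 'dark': array([ 0.392, -0.067]), 'px': array([284., 183.])}
top 91 [0.38584134 0.13324003 0.05324928] [0.58619827 0.25830056 0.06792083] ((486.0161437988281, 197.5251922607422), (125.87528228759766, 197.72271728515625), 88.70731353759766)
w1 1500 [0.38788409 0.13298757 0.0520105 ] [0.56300291 0.31396882 0.06783362] ((476.16259765625, 223.25094604492188), (179.96397399902344, 175.21029663085938), 89.50635528564453)
lid [0.38891995 0.32215258 0.12978675] [0.58729092 0.3635441  0.24516978]
  return np.nanmean(a, axis, out=out, keepdims=keepdims)
  return _methods._mean(a, axis=axis, dtype=dtype,
  ret = um.true_divide(
```

```bash
cat >> h.py <<'E'
def crest(s,near,r=.09,z0=.0,zs=(.034,.042),w=.03):
    """lamp axis from its highest points: centre (mid of x-extent of body), angle of line in deg"""
    P=cloud(s).reshape(-1,3); m=(abs(P[:,0]-near[0])<r)&(abs(P[:,1]-near[1])<w)&(P[:,2]>z0+zs[0])&(P[:,2]<z0+zs[1]); p=P[m]
    vx,vy,x0,y0=cv2.fitLine((p[:,:2]).astype(np.float32),cv2.DIST_HUBER,0,.002,.002).ravel()
    return len(p),np.degrees(np.arctan2(vy,vx)),np.array([x0,y0]),p.min(0),p.max(0)
E
python3 - <<'E'
from h import *
s=load('w1')
for c in ([.431,.064],[.431,-.004],[.4375,-.070]):
    n,a,o,lo,hi=crest(s,c); a=(a+90)%180-90; print(n,a,o, 'y at cx',o[1]+np.tan(np.radians(a))*(c[0]-o[0]),lo,hi)
P=cloud(s);im=s['im'].astype(int);z=P[...,2]
red=(im[...,0]>im[...,1]+40)&(z>.056)&(z<.066)
m=red&(P[...,1]<.142)&(P[...,1]>.12)&(P[...,0]>.36)&(P[...,0]<.6); p=P[m]; print('front wall',len(p),np.polyfit(p[:,0],p[:,1],1),p[:,1].min(),p[:,1].max(),p[:,0].min())
m=red&(P[...,0]<.397)&(P[...,0]>.37)&(P[...,1]<.3)&(P[...,1]>.12); p=P[m]; print('near wall',len(p),np.polyfit(p[:,1],p[:,0],1),p.min(0),p.max(0))
t=load('top0');P=cloud(t);im=t['im'].astype(int);z=P[...,2]
m=(z>.056)&(z<.066)&(P[...,1]>.17)&(P[...,1]<.27)
for lo,hi in((.37,.4),(.55,.6)):
    q=P[m&(P[...,0]>lo)&(P[...,0]<hi)];print(len(q),q[:,0].min(),q[:,0].max(),np.polyfit(q[:,1],q[:,0],1))
E
```

```text
711 7.131279 [0.44375277 0.06628264] y at cx 0.064687125 [0.38862421 0.05079763 0.03401131] [0.4944197  0.08202857 0.03960406]
739 -8.208458 [ 0.41419238 -0.00147105] y at cx -0.0038955975 [ 0.36626519 -0.01787978  0.03400098] [0.47284328 0.01551343 0.03909219]
737 -9.0742035 [ 0.4217013 -0.0678675] y at cx -0.07039074 [ 0.37345032 -0.09825766  0.03400273] [ 0.52745139 -0.05099689  0.04010955]
front wall 421 [-0.01204815  0.1407509 ] 0.13306816874058364 0.1417964129604507 0.38796133912496955
near wall 297 [0.00166032 0.3898637 ] [0.38788409 0.13466368 0.05600376] [0.39671711 0.29927188 0.06405008]
26 0.38670079200818336 0.38908033254341406 [0.02542289 0.38226784]
53 0.5681485709375935 0.5861982739856629 [-0.01339548  0.57973356]
```

```bash
cat >> h.py <<'E'
XC,YC,BY=.4868,.2205,-.3   # box centre (world), yaw offset deg; box +x = world +y, box +y = world -x
FL=.034
def cf(): return status.state()['contact_force'].round(2)
def pick_lamp(c,base_deg,turn,off=.012):
    d=np.array([np.cos(np.radians(base_deg)),np.sin(np.radians(base_deg))]); g=np.array(c)+off*d
    j=np.radians(BY)-np.radians(turn)            # final jaw yaw = BY
    hand.grip(.056,15)
    manip.movep([*g,.13],rot(j)); 
    hit=manip.line_to([*g,.004],vel=.1,threshold=6); print('down hit',hit,status.state()['position'].round(4))
    hand.grip(.02,15); print('grip',status.state()['grip_width'])
    manip.line_to([*g,.15],vel=.15); print('w',status.state()['grip_width'],'t',status.state()['t'])
def put_lamp(x,xf,y=.2025):
    manip.line_to([x,y,.15],rot(np.radians(BY)),vel=.2); print('w',status.state()['grip_width'])
    manip.line_to([x,y,FL+.012],vel=.12,threshold=8)
    hit=manip.line_to([x,y,FL+.004],vel=.03,threshold=4); print('place hit',hit,status.state()['position'].round(4),cf())
    hand.grip(.046,15)
    manip.line_to([x,y,FL+.06],vel=.15)
    hand.grip(0,15); yp=y+.012
    x0=x-.0185-.0135-.010
    manip.line_to([x0,yp,FL+.06],vel=.2); manip.line_to([x0,yp,FL+.008],vel=.12,threshold=6)
    hit=manip.line_to([xf-.0185-.0135+.004,yp,FL+.008],vel=.03,threshold=1.5); print('push hit',hit,status.state()['position'].round(4),cf())
    p=status.state()['position']; manip.line_to([p[0]-.006,yp,FL+.008],vel=.03); manip.line_to([p[0]-.006,yp,.15],vel=.2)
    print('t',status.state()['t'])
E
python3 - <<'E'
from h import *
pick_lamp([.431,.0647],7.4,-97.4)
put_lamp(.528,.551)
manip.line_to([.42,.12,.2],vel=.2)
s=snap('top','top1'); cv2.imwrite('pics/top1b.png',cv2.resize(s['im'][210:310,190:350,::-1],None,fx=4,fy=4,interpolation=cv2.INTER_CUBIC))
E
```

```text
down hit False [0.4434 0.0663 0.0045]
grip 0.019885881833192506
w 0.020013464706531828 t 7.4333
w 0.020072157540319806
place hit False [0.5279 0.2025 0.0379] [0.86 0.37 0.15]
push hit False [0.5228 0.2145 0.042 ] [ 0.22 -0.36  0.26]
t 16.0083
```

View pics/top1b.png

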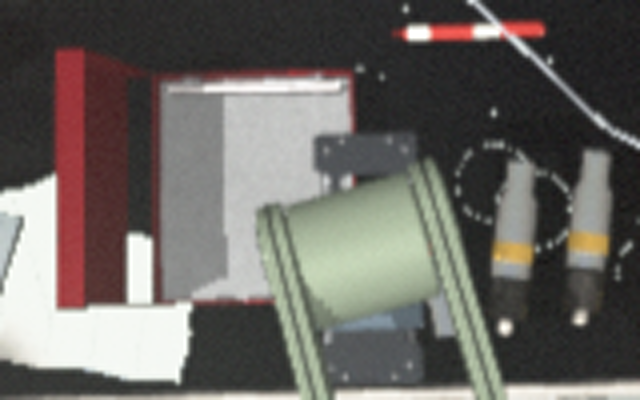

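The red lamp was not gripped: the fingers closed to 20 mm. It's now hidden under the arm, so I'll look again with the wrist camera.

```bash
python3 - <<'E'
from h import *
manip.movep([.42,-.02,.3],rot(np.pi/2))
s=snap('wrist','w2'); cv2.imwrite('pics/w2b.png',cv2.resize(s['im'][60:260,:,::-1],None,fx=1.42,fy=1.42,interpolation=cv2.INTER_CUBIC))
for o in blobs(s): print(o)
E
```

```text
{'n': 2330, 'c': array([ 409.85424805, -186.6194458 ]), 'size': [np.float64(37.9), np.float64(149.8)], 'ang': -4.3, 'ztop': 44.4, 'col': array([160.5, 151. , 150. ]), 'dark': array([ 0.415, -0.187]), 'px': array([174., 166.])}
{'n': 2530, 'c': array([ 418.28555298, -332.14154053]), 'size': [np.float64(38.6), np.float64(150.0)], 'ang': 4.6, 'ztop': 44.2, 'col': array([137., 130., 128.]), 'dark': array([ 0.406, -0.333]), 'px': array([ 83., 171.])}
{'n': 2001, 'c': array([ 410.3626709 , -254.65185547]), 'size': [np.float64(39.3), np.float64(110.0)], 'ang': 5.4, 'ztop': 46.4, 'col': array([235., 186., 115.]), 'dark': None, 'px': array([130., 168.])}
{'n': 1849, 'c': array([431.10675049,  -3.58825684]), 'size': [np.float64(36.3), np.float64(151.6)], 'ang': -8.1, 'ztop': 37.6, 'col': array([184., 175., 126.]), 'dark': array([ 0.384, -0.001]), 'px': array([289., 179.])}
{'n': 1878, 'c': array([431.20376587,  64.97773743]), 'size': [np.float64(36.8), np.float64(151.0)], 'ang': 7.3, 'ztop': 37.6, 'col': array([191., 147., 139.]), 'dark': array([0.473, 0.063]), 'px': array([331., 181.])}
{'n': 1839, 'c': array([437.54711914, -69.9119339 ]), 'size': [np.float64(36.6), np.float64(151.3)], 'ang': -8.6, 'ztop': 37.7, 'col': array([187., 178., 134.]), 'dark': array([ 0.392, -0.064]), 'px': array([248., 184.])}
```

View pics/w2b.png

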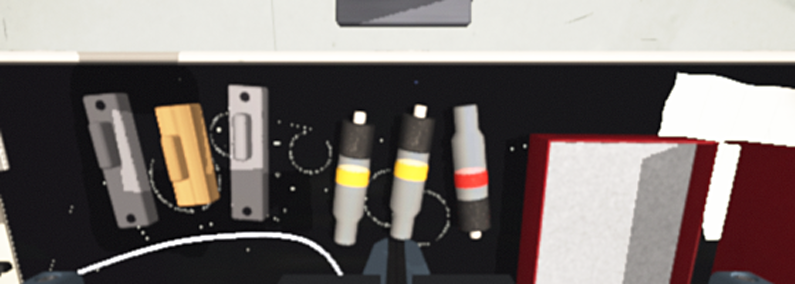

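The red lamp is back at (.431,.065), so it apparently never left. I'll regrip it step by step and check from the side.

```bash
python3 - <<'E'
from h import *
g=[.431+.012*np.cos(np.radians(7.3)),.065+.0015]
j=rot(np.radians(97.3))
hand.grip(.056,15); print(status.state()['grip_width'])
manip.movep([*g,.13],j); print(status.state()['position'].round(4))
manip.line_to([*g,.004],vel=.1); print(status.state()['position'].round(4),status.state()['grip_width'],cf())
for o in (.05,.045,.04,.036,.03):
    hand.grip(o,15); print(o,status.state()['grip_width'],cf(),status.state()['position'].round(4))
s=snap('side','side1'); cv2.imwrite('pics/side1b.png',cv2.resize(s['im'][170:320,170:370,::-1],None,fx=4,fy=4,interpolation=cv2.INTER_CUBIC))
E
```

```text
0.055975820054649954
[0.444  0.0664 0.131 ]
[0.4434 0.0666 0.0045] 0.05602974891547943 [-0.17  0.1   0.32]
0.05 0.04988401305314054 [-0.3  -0.28  0.31] [0.4431 0.0665 0.0042]
0.045 0.044832922412512244 [-0.05  0.03  0.42] [0.4429 0.0665 0.004 ]
0.04 0.039851528728596305 [ 0.29 -0.47  0.33] [0.4429 0.0665 0.004 ]
0.036 0.03581571458104374 [-0.51  0.4   0.76] [0.4429 0.0665 0.004 ]
0.03 0.030065062312569307 [-0.22  0.23 -0.16] [0.4429 0.0665 0.004 ]
```

View pics/side1b.png

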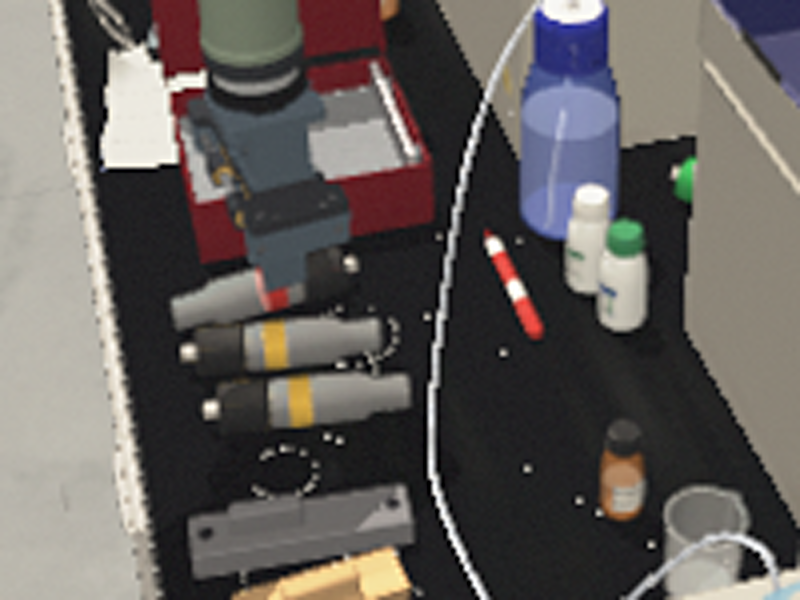

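```bash
python3 - <<'E'
from h import *
s=load('side1'); P=cloud(s); im=s['im'].astype(int)
# crop px -> full px: u=170+x/4, v=170+y/4
for v in range(225,252,2):
    print(v,[(u,P[v,u].round(3).tolist(),im[v,u].tolist()) for u in (236,242,248,254)])
E
```

```text
225 [(236, [0.429, -0.021, 0.154], [50, 50, 51]), (242, [0.446, -0.022, 0.15], [43, 43, 44]), (248, [0.464, -0.017, 0.143], [60, 65, 70]), (254, [0.481, -0.015, 0.138], [75, 83, 89])]
227 [(236, [0.428, -0.021, 0.146], [45, 45, 47]), (242, [0.446, -0.017, 0.14], [63, 68, 73]), (248, [0.463, -0.018, 0.136], [72, 80, 86]), (254, [0.482, -0.009, 0.125], [78, 77, 78])]
229 [(236, [0.427, -0.021, 0.14], [74, 81, 89]), (242, [0.445, -0.014, 0.13], [73, 82, 86]), (248, [0.463, -0.012, 0.124], [73, 81, 87]), (254, [0.482, -0.007, 0.116], [72, 81, 87])]
231 [(236, [0.427, -0.015, 0.128], [74, 80, 84]), (242, [0.445, -0.013, 0.122], [72, 81, 86]), (248, [0.463, -0.009, 0.115], [70, 80, 85]), (254, [0.503, 0.125, 0.002], [43, 42, 43])]
233 [(236, [0.426, -0.017, 0.122], [74, 82, 89]), (242, [0.444, -0.014, 0.115], [72, 80, 87]), (248, [0.475, 0.081, 0.034], [47, 43, 40]), (254, [0.493, 0.068, 0.04], [76, 72, 69])]
235 [(236, [0.426, -0.014, 0.112], [73, 81, 87]), (242, [0.45, 0.041, 0.063], [69, 77, 84]), (248, [0.473, 0.067, 0.037], [53, 51, 48]), (254, [0.492, 0.064, 0.035], [66, 63, 60])]
23
[... 752 characters left out ...]
 113, 106]), (242, [0.448, 0.053, 0.013], [104, 81, 79]), (248, [0.469, 0.059, 0.002], [28, 26, 29]), (254, [0.488, 0.056, 0.0], [21, 22, 25])]
247 [(236, [0.429, 0.052, 0.01], [139, 98, 92]), (242, [0.448, 0.058, 0.0], [19, 22, 24]), (248, [0.467, 0.05, 0.003], [24, 25, 27]), (254, [0.485, 0.045, 0.001], [125, 122, 116])]
249 [(236, [0.428, 0.056, -0.002], [21, 19, 21]), (242, [0.446, 0.047, 0.001], [63, 61, 60]), (248, [0.465, 0.044, -0.001], [95, 91, 87]), (254, [0.483, 0.034, 0.003], [76, 73, 70])]
251 [(236, [0.422, 0.002, 0.037], [186, 152, 83]), (242, [0.44, 0.001, 0.034], [161, 162, 155]), (248, [0.457, -0.009, 0.037], [159, 157, 148]), (254, [0.476, -0.009, 0.032], [158, 154, 145])]
```

The side depth shows the fingertips ending at z≈.043 while the reported TCP z is .004. So either the reported z or the tip length is off by about 39 mm. I'll touch the empty bench to calibrate it.

```bash
python3 - <<'E'
from h import *
hand.grip(.056); g=[.443,.0665]; manip.line_to([*g,.13],vel=.2)
hand.grip(0,15); manip.movep([.42,-.127,.1],rot(0))
manip.line_to([.42,-.127,.05],vel=.1)
for z in (.012,-.045):
    hit=manip.line_to([.42,-.127,z],vel=.03,threshold=3); st=status.state(); print(hit,st['position'].round(4),cf(),st['grip_width'])
    s=snap('side','side2')
    if hit: break
P=cloud(s);im=s['im'].astype(int)
m=(abs(P[...,0]-.42)<.03)&(abs(P[...,1]+.127)<.03)&(P[...,2]<.08)&(P[...,2]>.003)&(im.max(2)>40)
q=P[m];print(len(q),q.min(0),q.max(0),np.percentile(q[:,2],5))
p=status.state()['position'];manip.line_to([p[0],p[1],.1],vel=.2)
print(status.state()['t'])
E
```

```text
False [ 0.4202 -0.1271  0.0122] [ 0.24 -0.6  -0.06] 0.0002651655960625005
True [ 0.42   -0.127  -0.0279] [-1.12  0.77  4.52] -0.00011491771057228653
142 [ 0.39423411 -0.14752473  0.00306185] [ 0.43823656 -0.10046332  0.07838551] 0.004913814068821682
31.0583
```

Bench contact came at reported z = −0.028, so the true tip height is reported + 28 mm. I'll apply that offset and regrasp.

```bash
python3 - <<'E'
s=open('h.py').read()
s=s.replace("FL=.034","DZ=-.028\nFL=.034+DZ")
s=s.replace("[*g,.004],vel=.1,threshold=6)","[*g,.006+DZ],vel=.1,threshold=6)").replace("hand.grip(.02,15); print","hand.grip(.02,15); assert status.state()['grip_width']>.03,'missed'; print")
open('h.py','w').write(s)
E
python3 - <<'E'
from h import *
pick_lamp([.431,.065],7.3,-97.3)
s=snap('side','side3'); P=cloud(s); im=s['im'].astype(int)
red=(im[...,0]>im[...,1]+60)&(abs(P[...,0]-.44)<.06)&(abs(P[...,1]-.066)<.04)&(P[...,2]>.03)&(P[...,2]<.25); print('red ring pts',red.sum(),P[red].mean(0))
E
```

```text
down hit False [ 0.4434  0.0666 -0.0216]
grip 0.03489586180415689
w 0.035330959427392485 t 36.5667
red ring pts 2 [0.42540408 0.05345286 0.2011373 ]
```

```bash
python3 - <<'E'
from h import *
put_lamp(.528,.551)
manip.movep([.36,.05,.25],rot(np.pi/2))
s=snap('top','top2'); cv2.imwrite('pics/top2b.png',cv2.resize(s['im'][210:310,190:350,::-1],None,fx=4,fy=4,interpolation=cv2.INTER_CUBIC))
E
```

```text
w 0.03525772139460867
place hit True [0.5289 0.2029 0.0119] [0.77 1.02 3.42]
push hit False [0.5228 0.2145 0.014 ] [ 1.08  0.58 -0.67]
t 45.2417
```

View pics/top2b.png

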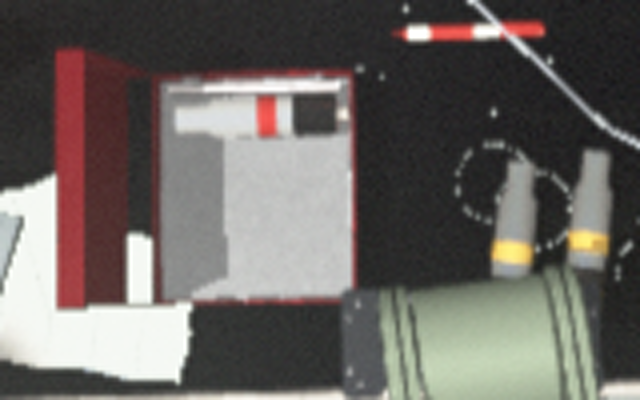

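The red lamp lies against the plate at crop (265,115) with its base toward the front. Now both yellow lamps.

```bash
python3 - <<'E'
from h import *
pick_lamp([.431,-.0037],171.8,98.2)
put_lamp(.492,.514,.205)
pick_lamp([.4375,-.0701],171.1,98.9)
put_lamp(.455,.477,.205)
manip.movep([.36,-.09,.25],rot(np.pi/2))
s=snap('top','top3'); cv2.imwrite('pics/top3b.png',cv2.resize(s['im'][210:310,190:350,::-1],None,fx=4,fy=4,interpolation=cv2.INTER_CUBIC))
w=snap('wrist','w3')
for o in blobs(w): print({k:o[k] for k in('c','size','ang','ztop')})
E
```

```text
down hit False [ 0.4196 -0.002  -0.0216]
grip 0.03519524821635444
w 0.035090814465659884 t 53.9417
w 0.03497572148977396
place hit True [0.4928 0.2053 0.0117] [-0.4  -0.19  2.78]
push hit False [0.4858 0.217  0.014 ] [-0.48  1.02 -0.99]
t 62.55
down hit False [ 0.4261 -0.0683 -0.0216]
grip 0.03534714426441504
w 0.03527993214589702 t 68.0417
w 0.03486653951985853
place hit True [0.4562 0.2053 0.0118] [ 0.67 -0.79  2.46]
push hit False [0.4488 0.2169 0.014 ] [-0.35 -0.04  0.23]
t 76.6583
{'c': array([ 403.33850098, -186.1144104 ]), 'size': [np.float64(36.7), np.float64(136.9)], 'ang': -4.4, 'ztop': 44.4}
{'c': array([ 418.10803223, -332.60580444]), 'size': [np.float64(38.0), np.float64(149.3)], 'ang': 5.0, 'ztop': 44.1}
{'c': array([ 410.43231201, -254.69578552]), 'size': [np.float64(38.9), np.float64(110.5)], 'ang': 5.1, 'ztop': 46.3}
```

View pics/top3b.png

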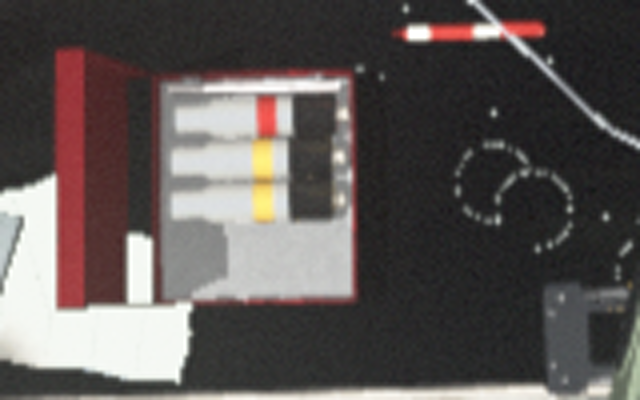

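```bash
cat >> h.py <<'E'
def fin(s,c,w=.04,zmin=.034,r=.06):
    P=cloud(s).reshape(-1,3); p=P[(abs(P[:,0]-c[0])<r)&(abs(P[:,1]-c[1])<w)&(P[:,2]>zmin)&(P[:,2]<.06)]
    b=cv2.minAreaRect((p[:,:2]*1000).astype(np.float32)); return len(p),np.round(b[0],1),np.round(b[1],1),b[2]
E
python3 - <<'E'
from h import *
for f in ('w1','w3'):
    w=load(f)
    print('f1',fin(w,[.41,-.186])); print('w',fin(w,[.41,-.2547],zmin=.038))
t=load('top3');P=cloud(t)
for x in np.arange(.39,.58,.008):
    mm=(abs(P[...,0]-x)<.004)&(abs(P[...,1]-.24)<.012)&(P[...,2]<.1); print(round(x,3),np.round(np.median(P[mm][:,2]),3),end='; ')
g=np.array([.388,-.1845])
print(solver.solve_ik([*g,.001],rot(np.radians(-4.7))))
E
```

```text
f1 (329, array([ 387.7, -184.7]), array([13.9, 49.2]), 86.85777282714844)
w (324, array([ 410.8, -259.2]), array([49.7, 13.6]), 4.6981048583984375)
f1 (355, array([ 387.4, -184.2]), array([13.4, 48.8]), 86.70840454101562)
w (364, array([ 410.2, -259. ]), array([49., 14.]), 4.040347576141357)
0.39 0.046; 0.398 0.034; 0.406 0.033; 0.414 0.033; 0.422 0.034; 0.43 0.035; 0.438 0.034; 0.446 0.034; 0.454 0.037; 0.462 0.066; 0.47 0.069; 0.478 0.07; 0.486 0.067; 0.494 0.056; 0.502 0.067; 0.51 0.069; 0.518 0.067; 0.526 0.061; 0.534 0.062; 0.542 0.067; 0.55 0.068; 0.558 0.062; 0.566 0.046; 0.574 0.067; [-4.70639073e-01  3.15948864e-01  2.13684292e+00 -4.44089210e-16
  6.88800866e-01 -3.88608598e-01]
```

```bash
cat >> h.py <<'E'
def pick_fin(g,ang,zt):
    hand.grip(.07,30); manip.movep([*g,.12],rot(np.radians(ang)))
    hit=manip.line_to([*g,zt+.003+DZ],vel=.1,threshold=6); print('down',hit,status.state()['position'].round(4))
    hand.grip(.03,30); print('w',status.state()['grip_width']); assert status.state()['grip_width']>.042
    manip.line_to([*g,.15],vel=.15); print('w',status.state()['grip_width'],'t',status.state()['t'])
E
python3 - <<'E'
from h import *
pick_fin([.3877,-.1845],-4.0,24e-3)
y=.1985; r=rot(np.radians(90+BY)); x=.433
manip.line_to([.36,y-.1,.15],r,vel=.25)
manip.line_to([x,y,.15],vel=.2)
manip.line_to([x,y,FL+.024+.012],vel=.12,threshold=8); print(status.state()['position'].round(4),cf())
hit=manip.line_to([x,y,FL+.024],vel=.03,threshold=3); p=status.state()['position'];print('touch',hit,p.round(4),cf(),status.state()['grip_width'])
hit=manip.line_to([.443,y,p[2]],vel=.02,threshold=3); p=status.state()['position'];print('slide',hit,p.round(4),cf())
hand.grip(.062)
manip.line_to([p[0],y,.15],vel=.15)
manip.movep([.36,-.15,.25],rot(np.pi/2))
s=snap('top','top4'); cv2.imwrite('pics/top4b.png',cv2.resize(s['im'][210:310,190:350,::-1],None,fx=4,fy=4,interpolation=cv2.INTER_CUBIC))
w=snap('wrist','w4'); print(fin(w,[.41,-.2547],zmin=.038)); print(status.state()['t'])
P=cloud(s)
for x in np.arange(.39,.58,.004):
    mm=(abs(P[...,0]-x)<.002)&(abs(P[...,1]-.24)<.02)&(P[...,2]<.1); print(round(x,3),np.round(np.median(P[mm][:,2]),3),end='; ')
E
```

```text
down False [ 0.3882 -0.1847 -0.0006]
w 0.04972912844172525
w 0.04966612130451363 t 84.1083
[0.4336 0.1987 0.0427] [ 0.36 -0.25 -1.75]
touch True [0.4336 0.1987 0.0331] [0.76 0.58 2.51] 0.049394245705730803
slide True [0.4338 0.1987 0.0331] [-0.09  0.49  3.01]
(351, array([ 410.6, -259.9]), array([49.5, 14.3]), 4.9544548988342285)
91.1167
0.39 0.057; 0.394 0.035; 0.398 0.033; 0.402 0.035; 0.406 0.035; 0.41 0.036; 0.414 0.039; 0.418 0.059; 0.422 0.058; 0.426 0.058; 0.43 0.055; 0.434 0.057; 0.438 0.06; 0.442 0.058; 0.446 0.056; 0.45 0.056; 0.454 0.032; 0.458 0.062; 0.462 0.064; 0.466 0.068; 0.47 0.07; 0.474 0.069; 0.478 0.067; 0.482 0.067; 0.486 0.065; 0.49 0.059; 0.494 0.054; 0.498 0.061; 0.502 0.063; 0.506 0.07; 0.51 0.07; 0.514 0.068; 0.518 0.07; 0.522 0.067; 0.526 0.057; 0.53 0.055; 0.534 0.059; 0.538 0.066; 0.542 0.068; 0.546 0.069; 0.55 0.069; 0.554 0.07; 0.558 0.067; 0.562 0.064; 0.566 0.036; 0.57 0.059; 0.574 0.065; 0.578 0.034;
```

View pics/top4b.png

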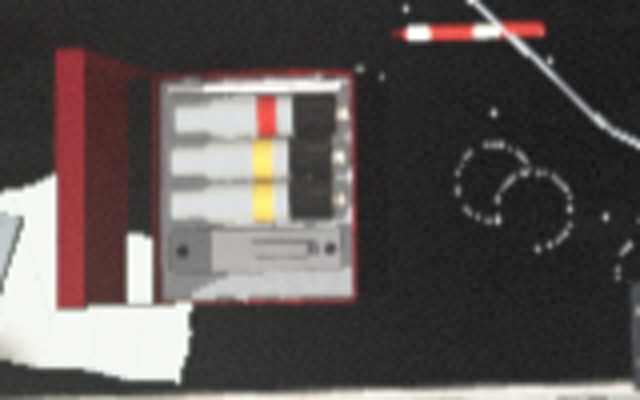

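The filler is in and square, at crop (260,248), but about 5 mm short of the lamps. I'll push it up via its fin and then fetch the wedge.

```bash
python3 - <<'E'
from h import *
hand.grip(0,20)
x0=.403;y=.215;z=FL+.032
manip.movep([x0,y,.13],rot(np.radians(BY))); manip.line_to([x0,y,z],vel=.12,threshold=6); print(cf())
hit=manip.line_to([.424,y,z],vel=.03,threshold=2.5); p=status.state()['position']; print(hit,p.round(4),cf())
manip.line_to([p[0]-.008,y,z],vel=.05); manip.line_to([p[0]-.008,y,.14],vel=.2)
manip.movep([.36,-.15,.25],rot(np.pi/2))
s=snap('top','top5'); P=cloud(s)
for yy in (.165,.24,.285):
  print(yy)
  for x in np.arange(.39,.47,.003):
    mm=(abs(P[...,0]-x)<.0015)&(abs(P[...,1]-yy)<.012)&(P[...,2]<.1); print(round(x,3),np.round(np.median(P[mm][:,2]),3) if mm.any() else '-',end='; ')
E
```

```text
[-0.   -0.8  -0.22]
False [0.4238 0.2149 0.0379] [-0.13  0.48  0.06]
0.165
0.39 0.035; 0.393 0.033; 0.396 0.033; 0.399 0.033; 0.402 0.033; 0.405 0.033; 0.408 0.033; 0.411 0.036; 0.414 0.032; 0.417 0.056; 0.42 0.06; 0.423 0.054; 0.426 0.061; 0.429 0.055; 0.432 0.057; 0.435 0.06; 0.438 0.059; 0.441 0.057; 0.444 0.057; 0.447 0.055; 0.45 0.058; 0.453 0.054; 0.456 0.037; 0.459 0.062; 0.462 0.063; 0.465 0.069; 0.468 0.07; 0.24
0.39 0.045; 0.393 0.032; 0.396 0.031; 0.399 0.037; 0.402 0.034; 0.405 0.032; 0.408 0.033; 0.411 0.032; 0.414 0.033; 0.417 0.039; 0.42 0.059; 0.423 0.057; 0.426 0.056; 0.429 0.057; 0.432 0.062; 0.435 0.058; 0.438 0.054; 0.441 0.058; 0.444 0.056; 0.447 0.057; 0.45 0.054; 0.453 0.034; 0.456 0.058; 0.459 0.065; 0.462 0.067; 0.465 0.069; 0.468 0.067; 0.285
0.39 0.005; 0.393 0.034; 0.396 0.033; 0.399 0.036; 0.402 0.038; 0.405 0.033; 0.408 0.032; 0.411 0.039; 0.414 0.03; 0.417 0.054; 0.42 0.058; 0.423 0.058; 0.426 0.061; 0.429 0.059; 0.432 0.058; 0.435 0.059; 0.438 0.06; 0.441 0.059; 0.444 0.059; 0.447 0.061; 0.45 0.056; 0.453 -; 0.456 0.031; 0.459 0.034; 0.462 0.054; 0.465 0.061; 0.468 0.06;
```

```bash
python3 - <<'E'
from h import *
x0=.408;y=.215;z=FL+.032
manip.movep([x0,y,.13],rot(np.radians(BY))); manip.line_to([x0,y,z],vel=.12,threshold=6)
hit=manip.line_to([.433,y,z],vel=.03,threshold=2.2); p=status.state()['position']; print(hit,p.round(4),cf())
manip.line_to([p[0]-.008,y,z],vel=.05); manip.line_to([p[0]-.008,y,.14],vel=.2)
pick_fin([.4106,-.2592],4.8,28e-3)
r=rot(np.radians(90+BY))
manip.line_to([.36,.09,.15],r,vel=.25)
s=snap('top','top6'); P=cloud(s)
for yy in (.165,.24,.285):
  q=[]
  for x in np.arange(.39,.47,.003):
    mm=(abs(P[...,0]-x)<.0015)&(abs(P[...,1]-yy)<.012)&(P[...,2]<.1); q.append((round(x,3),float(np.round(np.median(P[mm][:,2]),3)) if mm.any() else 0))
  print(yy,[a for a in q if a[1]>.045][:3], [a for a in q if a[1]<.045][-3:])
w=snap('side','side6'); print(status.state()['t'])
E
```

```text
True [0.4261 0.2149 0.0378] [-0.56 -0.09 -0.39]
down False [ 0.4111 -0.2595  0.0035]
w 0.049622189660551944
w 0.0500366375396944 t 109.4583
0.165 [(np.float64(0.417), 0.056), (np.float64(0.42), 0.06), (np.float64(0.423), 0.061)] [(np.float64(0.411), 0.034), (np.float64(0.414), 0.033), (np.float64(0.456), 0.032)]
0.24 [(np.float64(0.39), 0.062), (np.float64(0.42), 0.059), (np.float64(0.423), 0.056)] [(np.float64(0.411), 0.03), (np.float64(0.414), 0.036), (np.float64(0.417), 0.033)]
0.285 [(np.float64(0.42), 0.058), (np.float64(0.423), 0.059), (np.float64(0.426), 0.058)] [(np.float64(0.456), 0.033), (np.float64(0.459), 0.032), (np.float64(0.462), 0.033)]
111.1917
```

The wedge is held. The filler's near edge is at x≈.419 and the wall's inner face at .3895, so the gap is about 30 mm for the 27 mm underside. Inserting.

```bash
cat > ins.py <<'E'
from h import *
import sys
x=float(sys.argv[1]); y=.1985; r=rot(np.radians(90+BY)); F=FL+.031   # F: commanded z when underside is on floor
manip.line_to([x,y,.15],r,vel=.2)
manip.line_to([x,y,F+.035],vel=.12,threshold=6)
hit=manip.line_to([x,y,F+.002],vel=.02,threshold=3); p=status.state()['position']; print(hit,'h above floor',(p[2]-F).round(4),p.round(4),cf(),status.state()['grip_width'],status.state()['t'])
E
python3 ins.py .4145
```

```text
True h above floor 0.0258 [0.415  0.1986 0.0628] [ 0.7   0.05 -0.6 ] 0.04953436295840078 113.4583
```

```bash
python3 - <<'E'
from h import *
y=.1985;F=FL+.031
for x in (.4145,.4155,.4135,.4165,.4125,.4175):
    manip.line_to([x,y,F+.031],vel=.05); manip.pause(.15)
    b=status.state()['torque'].copy()
    hit=manip.line_to([x,y,F+.001],vel=.02,threshold=4); st=status.state(); p=st['position']; print(x,hit,'h',(p[2]-F).round(4),p.round(4),cf(),(st['torque']-b).round(2),st['t'])
    if p[2]-F<.018: break
s=snap('side','side7'); cv2.imwrite('pics/side7b.png',cv2.resize(s['im'][170:250,190:300,::-1],None,fx=6,fy=6,interpolation=cv2.INTER_CUBIC))
E
```

```text
0.4145 True h 0.016 [0.4151 0.1988 0.053 ] [ 0.95 -0.08 -0.71] [ 0.09 -0.16 -0.13] 114.7
```

View pics/side7b.png

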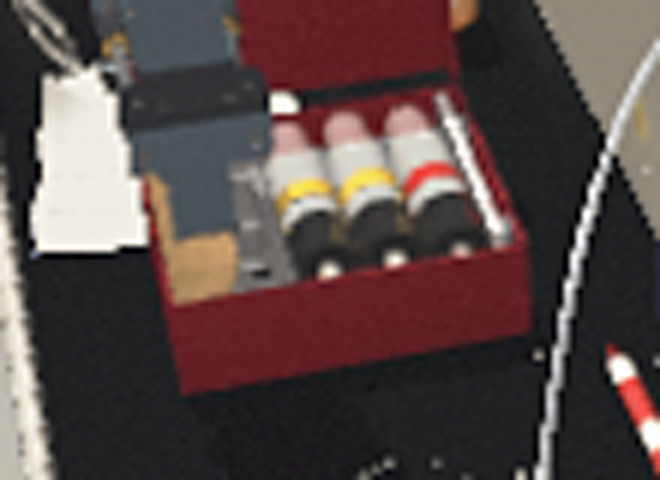

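The wedge has entered the gap (crop (205,265)), with its underside about 16 mm above the floor. Driving it down.

```bash
python3 - <<'E'
from h import *
y=.1985;F=FL+.031;x=.4145
for th,z in ((8,-.002),(14,-.004),(20,-.006),(25,-.008)):
    p=status.state()['position']
    hit=manip.line_to([x,y,F+z],vel=.02,threshold=th); st=status.state(); p=st['position']; print(th,hit,'h',(p[2]-F).round(4),p.round(4),cf(),st['grip_width'],st['t'].__round__(1))
    manip.pause(.2); print(cf(),(status.state()['position'][2]-F).round(4))
    if p[2]-F<.001 and hit: break
E
```

```text
8 True h 0.0148 [0.4152 0.1988 0.0518] [-0.9  -1.07  1.87] 0.04989678602682869 115.1
[ 0.68 -0.05  1.79] 0.0148
14 True h 0.0003 [0.4152 0.1991 0.0373] [-1.22 -0.5   5.45] 0.049555180536180195 116.0
[-0.75  0.28  5.49] 0.0003
```

```bash
python3 - <<'E'
from h import *
y=.1985;x=.4150
hand.grip(.062); manip.line_to([x,y,.12],vel=.15); hand.grip(0,20)
manip.line_to([x,y,.062],vel=.12,threshold=6)
hit=manip.line_to([x,y,.046],vel=.02,threshold=14); st=status.state(); print(hit,'fin top z',st['position'][2]-DZ,cf())
manip.line_to([x,y,.13],vel=.2)
manip.movep([.36,-.02,.25],rot(np.pi/2))
s=snap('top','top8'); cv2.imwrite('pics/top8b.png',cv2.resize(s['im'][220:300,200:300,::-1],None,fx=6,fy=6,interpolation=cv2.INTER_CUBIC))
P=cloud(s); q=P[(abs(P[...,0]-.415)<.004)&(abs(P[...,1]-.199)<.015)]; print('fin z',np.median(q[:,2]))
im=s['im'].astype(int); m=(im[...,0]-im[...,2]>50)&(im[...,1]>120)&(abs(P[...,0]-.41)<.025)&(abs(P[...,1]-.2)<.09); q=P[m]; print(len(q),q.min(0),q.max(0))
for n,b in (('end-25',(.148,.165)),('ends+',(.226,.248))):
    k=q[(q[:,1]>b[0])&(q[:,1]<b[1])]; print(n,len(k),np.median(k,0))
print(status.state()['t'])
E
```

```text
True fin top z 0.08006534482774794 [-1.31 -0.14  5.34]
fin z 0.07715002922310654
356 [0.38940546 0.14650921 0.02882414] [0.42878087 0.25655131 0.08777591]
end-25 60 [0.40840845 0.15721766 0.06050658]
ends+ 71 [0.40875309 0.23654932 0.06195533]
121.125
```

View pics/top8b.png

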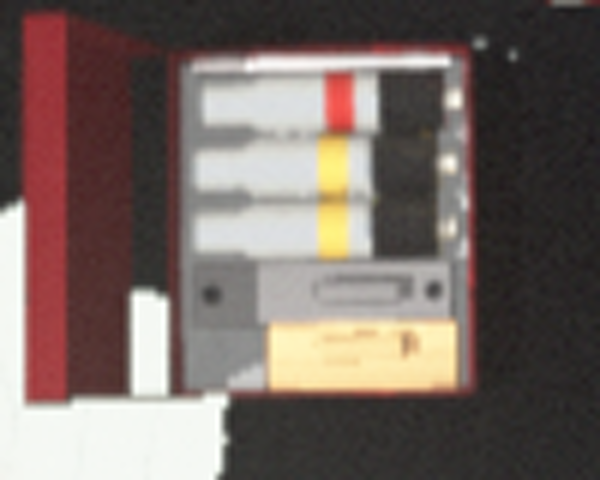

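The fin top touches at z = .0801 m (.080 means home). The row reads red, yellow, yellow, filler, wedge, and is tight with the bases toward the front. Closing the lid from behind.

```bash
python3 - <<'E'
from h import *
x=.487;r=rot(0)
manip.movep([.40,.1,.30],r)
manip.line_to([x,.25,.30],vel=.25); manip.line_to([x,.415,.30],vel=.25)
manip.line_to([x,.415,.205+DZ],vel=.15,threshold=8); print(status.state()['position'].round(3),cf())
hit=manip.line_to([x,.25,.205+DZ],vel=.08,threshold=10); print(hit,status.state()['position'].round(3),cf())
manip.pause(.5)
manip.line_to([x,.33,.205+DZ],vel=.2); manip.line_to([x,.33,.30],vel=.2)
manip.movep([.36,-.05,.28],rot(np.pi/2)); manip.pause(1.)
s=snap('top','top9'); P=cloud(s)
m=(abs(P[...,0]-.487)<.08)
for y in np.arange(.13,.33,.02): 
    q=P[m&(abs(P[...,1]-y)<.005)]; print(round(y,2),np.median(q[:,2]).round(4),end='; ')
s2=snap('side','side9'); cv2.imwrite('pics/fin.png',np.hstack([cv2.resize(a['im'][b[0]:b[0]+150,b[1]:b[1]+150,::-1],(400,400)) for a,b in((s,(200,170)),(s2,(120,170)))]))
print(status.state()['t'])
E
```

```text
[0.488 0.415 0.178] [-0.15 -0.3   0.33]
False [0.487 0.25  0.177] [ 0.01 -0.1   0.02]
0.13 0.0013; 0.15 0.0866; 0.17 0.0862; 0.19 0.0863; 0.21 0.0864; 0.23 0.0874; 0.25 0.0866; 0.27 0.0861; 0.29 0.0865; 0.31 0.0859; 132.5
```

View pics/fin.png

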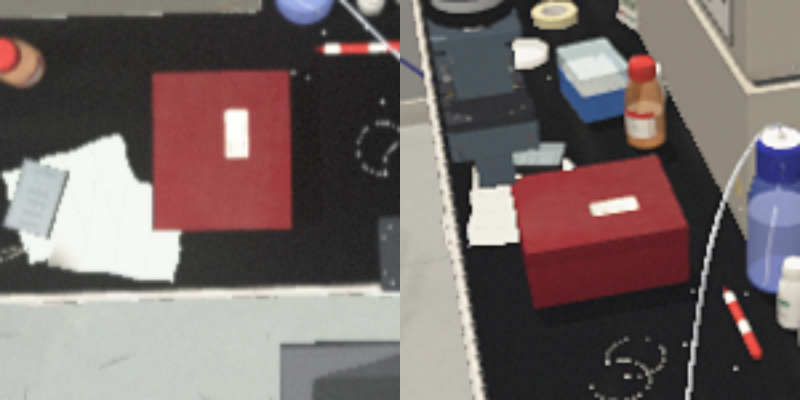

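The lid is flat and level at z≈.0865 across its whole width, so it's shut. The robot is clear and the bystanders haven't moved. Handing in.

```bash
python3 -c "
from h import *
manip.sign_off(); print(status.state()['t'])"
```

```text
the job is handed in; nothing more can be done
the job is handed in; nothing more can be done
```

The box is packed and the lid is shut; I handed the job in shortly after t = 132.5 s, well inside the 210 s limit. The row from the spring plate is red lamp, two yellow lamps, one filler (`filler_1`), then the wedge against the bare wall. All three lamp bases face the front.

**Last checks**
- **Wedge:** the fin top touched at z = 0.0801 m, where 0.080 means fully home, and the top view showed a tight row.
- **Lid:** depth across it was level at about 0.0865 m, which fits fully shut.
- **Surroundings:** the final views of the box area showed nothing disturbed. I did not recheck the other bystanders by measurement.

**What went wrong or disagreed**
- **First grasp:** it closed above the red lamp because the fingertips sit about 28 mm higher than reported. I measured this by touching the bench and corrected for it. The side camera's depth had suggested about 39 mm.
- **Filler:** it first stood about 5 mm short of the lamps, so I pushed it up by its fin.
- **Wedge entry:** it caught on an edge at first and went in on the second try.
- **Spring plate:** I did not measure its travel. That the row is pressed tight rests on the wedge being home and on the picture.

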